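Unstack the turned doll set

ROBOT

A 6-joint arm with a two-finger parallel gripper is mounted at the origin on the work surface. World frame = base frame: x ahead of the robot, y to its left, z up, the work surface at z = 0. Lengths are in m, angles in degrees, forces in N, time in s.
With the tool pointing down it reaches from about 0.25 to 0.725 m from the base axis. Payload 9.7 kg.
Tool frame: the origin (TCP) lies midway between the tips of the shut fingers; the grasp point (between the pads) lies 19 mm behind it; z points along the fingers, y is the line along which they close (so a half turn about z gives the same grasp; the last joint's range is limited). The gripper opens to 85 mm and grips with 20 to 120 N. Pads are 22 mm wide; open, the fingers measure 114 mm over their backs; the gripper's body (76 mm by 85 mm) begins 54 mm behind the grasp point. The pads swing forward as they close: fully open they stand 13 mm farther back than shut.
Start: joints at [67.494, 4.979, 10.078, 95.1, 0, 90], TCP at [0.211, 0.508, 0.231] pointing down, gripper open.
Joint ranges: [-179.16, 179.16], [-48.56, 103.87], [-65.8, 70.77], [-126.05, 130.52], [-82.76, 87.17], [-180, 180]. Speed limits (degrees/s): [127.2, 127.2, 147.25, 180, 180, 180].

INTERFACE

Orientations are given as [roll, pitch, yaw] about the fixed x, y, z axes, in that order (R = Rz(yaw) Ry(pitch) Rx(roll)).
In Python, from workcell import * gives the robot as it stands.
- The arm moves only by the tool servo_tool, never from a script. Its argument "moves" is a list of rows, each a list of 4 numbers: the shift along the world's x, y, z in normalised numbers (1 is 100 cm), then the turn about the world's z in fractions of the full range, 1 being 4 rad. A call has 1 to 20 rows; each row is the pose to reach, as a shift and turn from the pose commanded when the call began; what a row does not reach only later rows make up. A row lasts 1/12 s, in which the tool goes at most 41.7 mm and 7.16 degrees, less where a joint would pass 70% of its speed; a pose out of reach is approached as far as the arm can. No shift or turn number may pass 1 either way. A call with a gripper value outside its range is refused whole. "claw" is the closure, from 0 (fully open) to 1 (shut), set as the call begins (left out, the last holds). The fingers move at their own pace and stop on an object; "force" is the grip in N (left out, the last holds). Time passes only in rows, so rows that repeat a pose let the fingers close. It gives the time, the measured TCP pose, the force, the opening and the grip force at its end, in the units of the state.
- get_obs(): the state, without advancing time (a new reading comes with each control period).
- camera(name): name is "scene" or "top"; returns the picture (384x512x3 uint8, red, green, blue); there is no depth.
- get_calibration(name): a dict with "fx", "fy", "cx", "cy" (pixels), "k1" (the pictures are not rectified: a ray, as slopes to the right and down, at radius r is drawn at 1 + k1 r^2 times it, then the intrinsics apply), "rvec" (rotation vector, rad) and "tvec" (3), from world to camera coordinates, as OpenCV has them. Camera axes: x right, y down, z forward; pixel columns grow to the right and rows downward; lengths in m; the calibration is good to about 2 mm. A picture is of the moment at which its call begins. get_calibration takes no time and is no camera call.
- job_done(): hands the job in; it is judged then, once.
The state is a dict: "time": time; "q": joint angles; "qd": joint speeds; "joint_efforts": joint torques, N m; "ee_pos": TCP position; "tcp_rot": TCP orientation; "wrist_force": force on the tool from outside, world axes, zero at the start; "torque": the same for the moment, N m; "opening": finger opening in m; "grasp_force": force on a finger pad.
Only numpy, scipy, OpenCV 4.12 (cv2) and the standard library are available. Lean on these libraries where they do the work, as an engineer would, in place of code of your own. Each camera call takes 0.05 s, during which the arm holds its last target. There are 200 camera calls.

TASK

Take the stack of freshly turned parts apart and set each one, still the way up it is now, on its own place: stand the little doll in the plywood tray, put the cup on the middle of the steel turntable and close it with the cap, mouth down, rim squarely on rim, and lay the plinth disc on the middle of the slatted drying rack. Leave the finished doll, the daruma and the jar standing where they are, let go of everything and leave it at rest.

Things in the scene. Friction and masses are not known exactly. Their poses are not given: they have to be found in the camera images.
- doll: Little bare-wood doll with a round head, top of the stack, at the start standing loosely inside the cup (its foot 5 mm above the cup's foot) and rising about 47 mm above the cup's rim. 90 mm tall; foot 26 mm across, neck 16 mm at 58 mm height, head 25 mm across with straight sides from 64 to 83 mm height (grip here). Origin: centre of the underside, z up. 35 g.
- cup: Open bare-wood cup, mouth up, second from the top, at the start standing on the cap's flat crown. 48 mm tall, 48 mm outer diameter (straight sides from 8 mm height up to the rim), foot 40 mm across, wall 5 mm, floor 5 mm thick. Origin: centre of the underside, z up towards the mouth; the rim is at z = 48 mm. 40 g.
- cap: Hollow bare-wood cap, mouth down, third from the top, at the start resting on the plinth. 46 mm tall; mouth rim at the bottom 48 mm outer, about 38 mm inner diameter (as wide as the cup's rim, no lip or spigot); widest part 58 mm with straight sides from 10 to 37 mm height; flat crown 44 mm across. Origin: centre of the mouth, on the rim plane (underside), z up to the crown. 45 g.
- plinth: Solid bare-wood disc, bottom of the stack, standing on the bench. 66 mm diameter, 30 mm tall, straight sides. Origin: centre of the underside, z up. 70 g.
- turntable: Place for cup and cap: round steel painting turntable, fixed to the bench (it does not turn). Flat top disc 100 mm in diameter, top face 35 mm above the bench. Origin: centre of the underside, on the bench.
- rack: Place for the plinth: square drying rack of five dark wooden slats, fixed to the bench. 100 x 100 mm, flat slat tops 20 mm above the bench, gaps of 7.5 mm between slats. Origin: centre of the underside, on the bench.
- tray: Place for the little doll: small square open plywood tray, fixed to the bench. 96 x 96 mm outside, 30 mm tall, walls and floor 6 mm thick (inside 84 x 84 mm, inner floor 6 mm above the bench). Origin: centre of the underside, on the bench; x and y along its sides.
- kokeshi: Bystander, not to be disturbed: large finished doll, loose, with black hair and red bands, 140 mm tall, 52 mm at its widest. Origin: centre of the underside.
- daruma: Bystander, not to be disturbed: round red daruma figure, loose, 60 mm tall, 56 mm across. Origin: centre of the underside.
- jar: Bystander, not to be disturbed: amber glass paint jar with a black cap, loose, 70 mm tall, 50 mm across. Origin: centre of the underside.
Things that resemble listed ones, but are neither listed nor needed, are in the scene too. What is shaped like the cup but green or turquoise is not meant.

How it is judged:
By the outcome, as a careful person would: the job done as asked, in the order asked, and still so for the second after the job is handed in, with the robot touching nothing.
It also fails if it takes over 136 s, if anything falls off the work surface, if the arm or the gripper's body presses on something with over 40 N, if the wrist force passes 120 N, or if a joint passes its speed limit or range.

## Working session

There is one attempt and no reset: what is moved stays moved. The work goes in short steps, Python scripts to look and compute and a tool call to move; the robot and the scene stay as the last step left them, time stands still between calls to the robot, and variables do not carry over. Pictures are saved under pics/ and viewed, at most 14 in all, crops included, and the job is handed in when it is done.

Besides the shell and the picture viewer there is one more tool, called after "Request:" by a JSON object that holds its "op" and its "data", one argument or row to a line. servo_tool: Moves the arm, as the interface text tells. Its arguments: {"type":"object","properties":{"moves":{"type":"array","items":{"type":"array","items":{"type":"number"}}},"claw":{"type":"number"},"force":{"type":"number"}},"required":["moves"]}

```bash
mkdir -p pics; cat > h.py <<'E'
from workcell import *
import numpy as np, cv2
def snap(n,f):
    im=camera(n); cv2.imwrite(f,im[:,:,::-1]); return im
def ray(n,u,v):
    c=get_calibration(n); R=cv2.Rodrigues(np.array(c['rvec'],float))[0]; t=np.array(c['tvec'],float).ravel()
    d=np.array([(u-c['cx'])/c['fx'],(v-c['cy'])/c['fy']]); s=d.copy()
    for _ in range(30): s=d/(1+c['k1']*(s@s))
    w=R.T@np.array([s[0],s[1],1]); return -R.T@t,w/np.linalg.norm(w)
def atz(n,u,v,z):
    o,w=ray(n,u,v); return o+w*(z-o[2])/w[2]
def tri(p,q):
    (a,u),(b,v)=ray(*p),ray(*q)
    s=np.linalg.lstsq(np.c_[u,-v],b-a,rcond=None)[0]
    A,B=a+s[0]*u,b+s[1]*v; return (A+B)/2,np.linalg.norm(A-B)
def proj(n,P):
    c=get_calibration(n); R=cv2.Rodrigues(np.array(c['rvec'],float))[0]; t=np.array(c['tvec'],float).ravel()
    p=np.atleast_2d(P)@R.T+t; s=p[:,:2]/p[:,2:]; s=s*(1+c['k1']*(s**2).sum(1,keepdims=True))
    return s*[c['fx'],c['fy']]+[c['cx'],c['cy']]
E
python3 - <<'E'
from h import *
a=snap('scene','pics/s0.png');b=snap('top','pics/t0.png')
for n in('scene','top'):
    o,_=ray(n,256,192);print(n,o,get_calibration(n))
print(get_obs())
cv2.imwrite('pics/s0b.png',cv2.resize(a[:,:,::-1],(800,600),interpolation=cv2.INTER_CUBIC))
cv2.imwrite('pics/t0b.png',cv2.resize(b[:,:,::-1],(800,600),interpolation=cv2.INTER_CUBIC))
E
```

```text
scene [1.13706725 0.12673173 0.82778441] {'fx': 434.63165410789594, 'fy': 434.63165410789594, 'cx': 257.2827937794496, 'cy': 193.14752595158438, 'k1': 0.0034766029887511657, 'rvec': array([ 1.63705285,  2.10200369, -0.67642245]), 'tvec': array([ 0.14271426, -0.42625727,  1.33871105])}
top [0.42148244 0.01630787 1.08451894] {'fx': 385.1047990873087, 'fy': 385.1047990873087, 'cx': 245.37653725452552, 'cy': 189.48305061579475, 'k1': -0.016630506881712984, 'rvec': array([ 2.14706319, -2.16324045,  0.16325682]), 'tvec': array([0.00696142, 0.56744762, 1.01589835])}
{'time': 0.1, 'q': array([ 6.74930308e+01,  5.01018209e+00,  1.00403792e+01,  9.50977349e+01,
       -4.22142750e-04,  9.00001578e+01]), 'qd': array([-0.04924631, -0.08775205,  0.16207726, -0.0154585 ,  0.05002743,
        0.01179573]), 'joint_efforts': array([ 3.39805192e-04, -5.21558511e+01,  4.65655875e+01,  1.60470855e-02,
        8.79518240e-06,  5.09815294e-06]), 'ee_pos': array([0.21047038, 0.5079402 , 0.23064492]), 'tcp_rot': array([-1.79932462e+02,  4.22328490e-04,  1.57492874e+02]), 'wrist_force': array([ 0.86690609, -0.94320234, -0.23213164]), 'torque': array([0.0185031 , 0.01040278, 0.03199635]), 'grasp_force': 0.0, 'opening': 0.08553323026038491}
```

View pics/s0b.png

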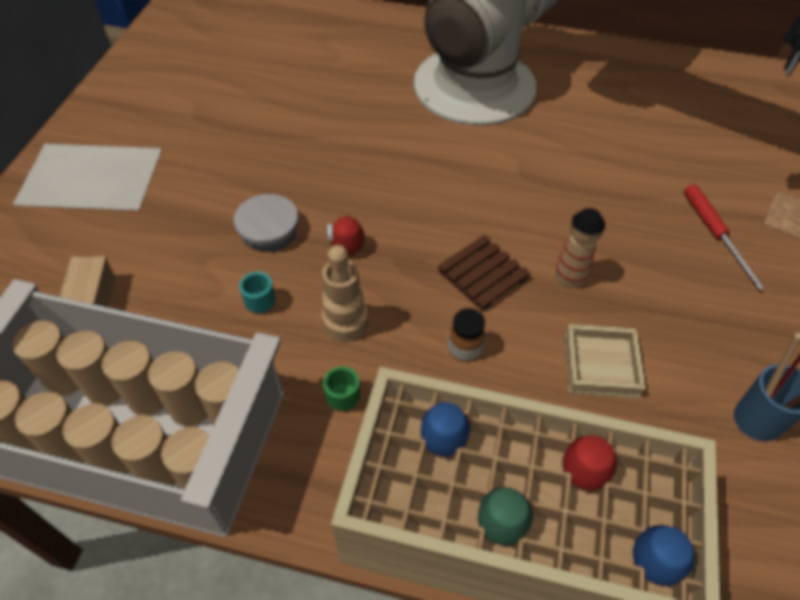

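View pics/t0b.png

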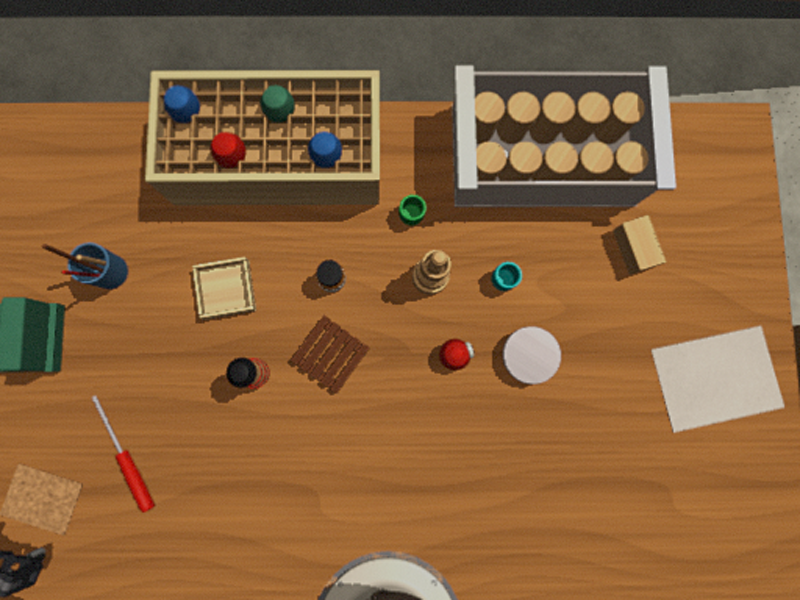

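Candidates (800x600 pictures): the bare-wood stack at scene (343,295) / top (433,272). Lookalikes are the turquoise cup at scene (258,292), the green cup at (342,389) and the wooden cylinders in the crate at about (40–215, 340–450). Only the stack has doll, cup, cap and plinth in bare wood. The places are the turntable at (268,222), rack at (485,272) and tray at (606,360). I'll check the stack and the three places in enlarged crops.

```bash
cat > crop.py <<'E'
import cv2,numpy as np
def cells(src,cs,out,w=80,h=60,k=5):
    im=cv2.imread(src); r=[]
    for (x,y) in cs:
        x0,y0=int(x-w/2),int(y-h/2)
        c=cv2.resize(im[y0:y0+h,x0:x0+w],(w*k,h*k),interpolation=cv2.INTER_CUBIC)
        for i in range(w):
            if (x0+i)%10==0:
                cv2.line(c,(i*k+k//2,0),(i*k+k//2,5),(0,255,255),1); cv2.putText(c,str(x0+i),(i*k-8,16),0,.35,(0,255,255),1)
        for i in range(h):
            if (y0+i)%10==0:
                cv2.line(c,(0,i*k+k//2),(5,i*k+k//2),(0,255,255),1); cv2.putText(c,str(y0+i),(7,i*k+5),0,.35,(0,255,255),1)
        r.append(c)
    cv2.imwrite(out,np.vstack([np.hstack(r[:2]),np.hstack(r[2:])]) if len(r)>2 else np.hstack(r))
E
python3 - <<'E'
from crop import cells
cells('pics/s0.png',[(220,188),(171,142),(310,174),(388,230)],'pics/sc.png',80,60,5)
cells('pics/t0.png',[(277,174),(340,227),(210,227),(143,185)],'pics/tc.png',60,45,6)
E
```

```text
(no output)
```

View pics/sc.png

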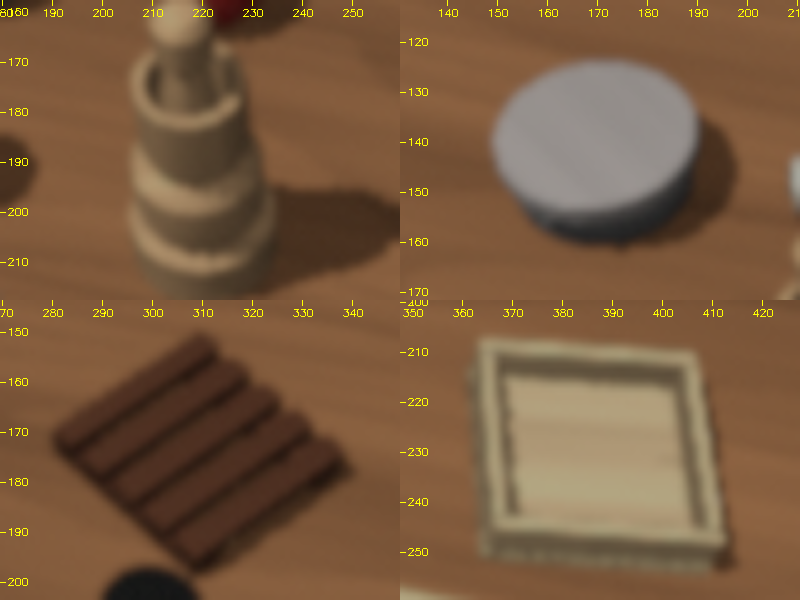

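View pics/tc.png

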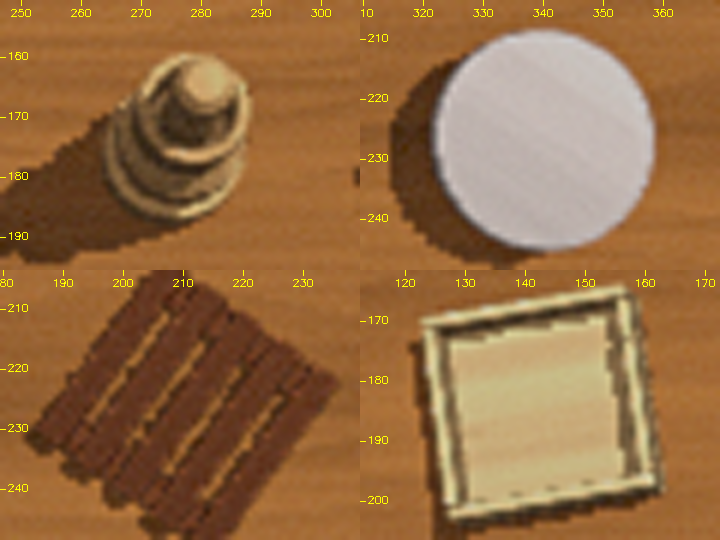

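The crops confirm the bare-wood stack. The cup rim is centred near scene (217.0,174.8) / top (278.8,168.3). The turntable is near scene (169.5,138.8) / top (340.2,226.7). The tray and rack corners are readable. Next I triangulate and overlay models.

```bash
cat > ov.py <<'E'
from h import *
from crop import cells
def X(P): # diagonal intersection of 4 ordered corners
    P=np.array(P,float); a=P[2]-P[0]; b=P[3]-P[1]
    s=np.linalg.solve(np.c_[a,-b],P[1]-P[0]); return P[0]+s[0]*a-.5
def circ(x,y,z,r):
    t=np.linspace(0,2*np.pi,60); return np.c_[x+r*np.cos(t),y+r*np.sin(t),0*t+z]
def sq(x,y,z,a,yaw):
    c=np.array([[1,1],[-1,1],[-1,-1],[1,-1],[1,1]])*a/2; R=np.array([[np.cos(yaw),-np.sin(yaw)],[np.sin(yaw),np.cos(yaw)]])
    return np.c_[c@R.T+[x,y],np.full(5,z)]
def draw(src,n,shapes,out,cs,w,h,k):
    im=cv2.imread(src); r=[]
    for (x,y) in cs:
        x0,y0=int(x-w/2),int(y-h/2)
        c=cv2.resize(im[y0:y0+h,x0:x0+w],(w*k,h*k),interpolation=cv2.INTER_CUBIC)
        for s in shapes:
            p=(proj(n,s)-[x0,y0]+.5)*k; cv2.polylines(c,[np.round(p).astype(int)],False,(255,0,255),1)
        r.append(c)
    cv2.imwrite(out,np.vstack([np.hstack(r[:2]),np.hstack(r[2:])]) if len(r)>2 else np.hstack(r))
E
python3 - <<'E'
from ov import *
S=[(364,208),(407.4,210.4),(413,248),(364.6,247)];T=[(123,170.7),(157.7,164.5),(163,198.7),(127.7,203.3)]
RS=[(280.4,172),(311,150.6),(339.6,175),(309.4,198.4)];RT=[(185,227),(208,203),(235.5,224),(214.4,251.5)]
print('rim',tri(('scene',217,174.8),('top',278.8,168.3)))
print('tt',tri(('scene',169.5,138.8),('top',340.2,226.7)))
print('tray',tri(('scene',*X(S)),('top',*X(T))))
print('rack',tri(('scene',*X(RS)),('top',*X(RT))))
for n,P,z in(('scene',S,.03),('top',T,.03),('scene',RS,.02),('top',RT,.02)):
    Q=np.array([atz(n,u-.5,v-.5,z) for u,v in P]);print(n,Q[:,:2].round(4).tolist(),Q.mean(0).round(4))
print('rimz',[atz(n,u,v,.154).round(4) for n,u,v in(('scene',217,174.8),('top',278.8,168.3))])
print('ttz',[atz(n,u,v,.035).round(4) for n,u,v in(('scene',169.5,138.8),('top',340.2,226.7))])
E
```

```text
rim (array([ 0.60990805, -0.08220735,  0.12219507]), np.float64(0.0008788938880033907))
tt (array([ 0.46411276, -0.25589839,  0.03386154]), np.float64(0.0011286690573909998))
tray (array([0.58662865, 0.28805934, 0.0300698 ]), np.float64(0.0009916141924005595))
rack (array([0.47226591, 0.09946055, 0.01891549]), np.float64(7.422729816430341e-05))
scene [[0.5487, 0.2329], [0.5312, 0.3271], [0.625, 0.3427], [0.6477, 0.2441]] [0.5881 0.2867 0.03  ]
top [[0.6252, 0.3436], [0.6421, 0.2476], [0.5461, 0.2308], [0.534, 0.3274]] [0.5869 0.2874 0.03  ]
scene [[0.4864, 0.0295], [0.4005, 0.0887], [0.4601, 0.1681], [0.5458, 0.1102]] [0.4732 0.0991 0.02  ]
top [[0.4685, 0.1708], [0.5344, 0.1079], [0.4757, 0.0318], [0.4013, 0.0898]] [0.47   0.1001 0.02  ]
rimz [array([ 0.6337, -0.0732,  0.154 ]), array([ 0.6036, -0.0785,  0.154 ])]
ttz [array([ 0.4651, -0.2559,  0.035 ]), array([ 0.4639, -0.255 ,  0.035 ])]
```

```bash
python3 - <<'E'
from ov import *
print('rimz',[atz(n,u,v,.124).round(4) for n,u,v in(('scene',217,174.8),('top',278.8,168.3))])
x,y=.6105,-.0815
sh=[circ(x,y,.124,.024),circ(x,y,.03,.033),circ(x,y,.066,.029),circ(x,y,.155,.0125),circ(.4645,-.2555,.035,.05),
 sq(.587,.2875,.03,.096,np.deg2rad(10)),sq(.587,.2875,.006,.084,np.deg2rad(10)),sq(.4725,.0995,.02,.1,np.deg2rad(53))]
draw('pics/s0.png','scene',sh,'pics/so.png',[(220,184),(171,142),(310,174),(388,230)],80,60,5)
draw('pics/t0.png','top',sh,'pics/to.png',[(277,174),(340,227),(210,227),(143,185)],60,52,6)
E
```

```text
rimz [array([ 0.6113, -0.0821,  0.124 ]), array([ 0.6095, -0.0816,  0.124 ])]
```

View pics/so.png

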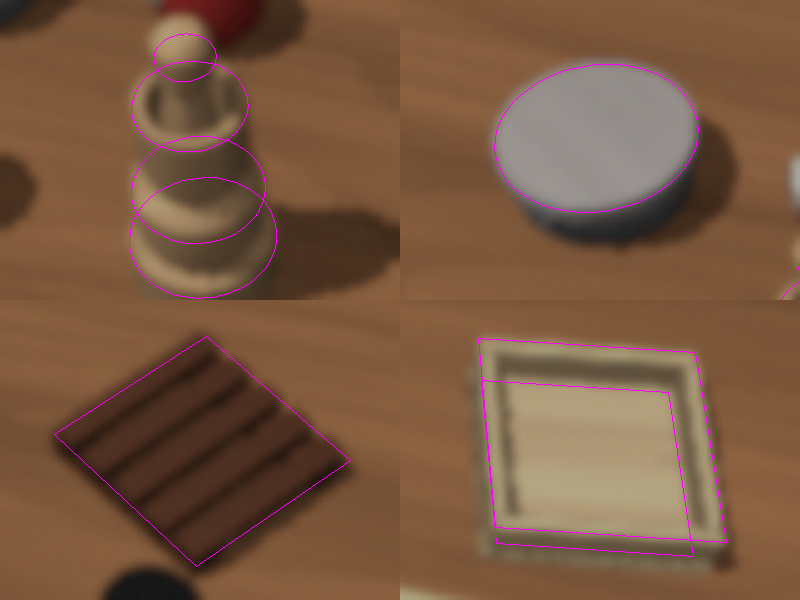

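View pics/to.png

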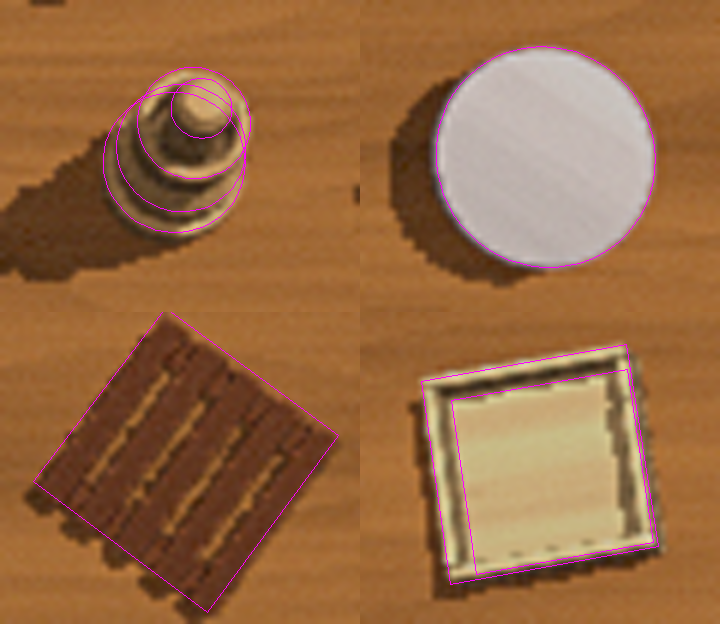

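Models fit: stack axis at (0.6105,-0.0815), rim z about 0.122–0.124 (30+46+48=124). The turntable is at (0.4645,-0.2555), rack at (0.4725,0.0995) and tray at (0.587,0.2875). Measured tops of 34, 19 and 30 mm match the text. First move: above the stack.

Careful with the scale: shifts go in shares of 100 cm and turns go in shares of 4 rad. That gives: -59 cm / 100 = -0.59, -57.5 cm / 100 = -0.575.

Request:
{"op": "servo_tool", "data": {
  "moves": [
    [0.02,-0.03,0.002,0],
    [0.04,-0.06,0.004,0],
    [0.065,-0.095,0.006,0],
    [0.09,-0.13,0.008,0],
    [0.11,-0.165,0.01,0],
    [0.135,-0.2,0.012,0],
    [0.16,-0.235,0.014,0],
    [0.185,-0.27,0.016,0],
    [0.205,-0.305,0.018,0],
    [0.23,-0.34,0.019,0],
    [0.255,-0.375,0.019,0],
    [0.28,-0.41,0.019,0],
    [0.3,-0.445,0.019,0],
    [0.325,-0.48,0.019,0],
    [0.35,-0.515,0.019,0],
    [0.37,-0.545,0.019,0],
    [0.39,-0.575,0.019,0],
    [0.4,-0.59,0.019,0],
    [0.4,-0.59,0.019,0],
    [0.4,-0.59,0.019,0]
  ],
  "claw": 0,
  "force": 25
}}

```text
time: 1.77
ee_pos: [0.6106, -0.0828, 0.2491]
tcp_rot: [-180.0, -0.1, 157.4]
wrist_force: [-0.3, 0.7, 0.2]
opening: 0.0853
grasp_force: 0.0
```

In the tool's units: -11.8 cm / 100 = -0.118, -11.5 cm / 100 = -0.115.

Request:
{"op": "servo_tool", "data": {
  "moves": [
    [0,0,-0.02,0],
    [0,0,-0.04,0],
    [0,0,-0.06,0],
    [0,0,-0.08,0],
    [0,0,-0.095,0],
    [0,0,-0.107,0],
    [0,0,-0.115,0],
    [0,0,-0.118,0],
    [0,0,-0.118,0],
    [0,0,-0.118,0]
  ]
}}

```text
time: 2.6
ee_pos: [0.6108, -0.0817, 0.1332]
tcp_rot: [180.0, 0.1, 157.5]
wrist_force: [0.3, -0.5, 1.0]
opening: 0.0853
grasp_force: 0.0
```

Request:
{"op": "servo_tool", "data": {
  "moves": [
    [0,0,0,0],
    [0,0,0,0],
    [0,0,0,0],
    [0,0,0,0],
    [0,0,0,0],
    [0,0,0,0],
    [0,0,0,0],
    [0,0,0,0],
    [0,0,0,0],
    [0,0,0,0],
    [0,0,0,0],
    [0,0,0,0]
  ],
  "claw": 1,
  "force": 25
}}

```text
time: 3.6
ee_pos: [0.6106, -0.0819, 0.1325]
tcp_rot: [180.0, 0.0, 157.5]
wrist_force: [-0.3, -0.2, 2.7]
opening: 0.0238
grasp_force: 24.6
```

Request:
{"op": "servo_tool", "data": {
  "moves": [
    [0,0,0.003,0],
    [0,0,0.008,0],
    [0,0,0.015,0],
    [0,0,0.023,0],
    [0,0,0.033,0],
    [0,0,0.043,0],
    [0,0,0.053,0],
    [0,0,0.063,0],
    [0,0,0.072,0],
    [0,0,0.078,0],
    [0,0,0.08,0],
    [0,0,0.08,0]
  ]
}}

```text
time: 4.6
ee_pos: [0.6108, -0.0819, 0.2129]
tcp_rot: [180.0, 0.0, 157.5]
wrist_force: [-0.9, -0.6, -1.2]
opening: 0.0239
grasp_force: 24.5
```

```bash
python3 - <<'E'
from h import *
from crop import cells
snap('scene','pics/s1.png');snap('top','pics/t1.png')
a=cv2.imread('pics/s1.png')[110:240,160:290];b=cv2.imread('pics/t1.png')[110:240,210:340]
cv2.imwrite('pics/l1.png',cv2.resize(np.hstack([a,b]),None,fx=3,fy=3,interpolation=cv2.INTER_CUBIC))
E
```

```text
(no output)
```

View pics/l1.png

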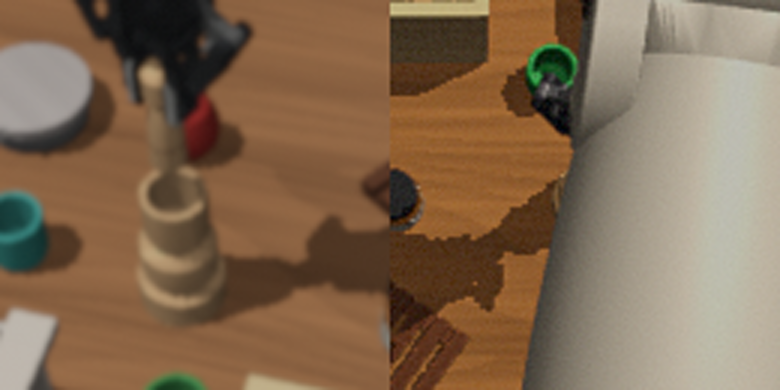

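The doll came out upright and the cup stayed put (left panel: doll about (160,110), cup about (172,200)). Carry it to the tray.

In the tool's units: 36.9 cm / 100 = 0.369, -2.4 cm / 100 = -0.024.

Request:
{"op": "servo_tool", "data": {
  "moves": [
    [-0.001,0.01,0,0],
    [-0.002,0.03,0,0],
    [-0.004,0.055,0,0],
    [-0.006,0.085,0,0],
    [-0.008,0.115,0,0],
    [-0.01,0.145,0,0],
    [-0.012,0.175,0,0],
    [-0.014,0.205,0,0],
    [-0.016,0.235,0,0],
    [-0.018,0.265,0,0],
    [-0.019,0.295,0,0],
    [-0.021,0.325,0,0],
    [-0.022,0.345,0,0],
    [-0.023,0.36,0,0],
    [-0.024,0.369,0,0],
    [-0.024,0.369,0,0],
    [-0.024,0.369,0,0],
    [-0.024,0.369,0,0]
  ]
}}

```text
time: 6.2
ee_pos: [0.5867, 0.2861, 0.2123]
tcp_rot: [-180.0, 0.0, 157.4]
wrist_force: [-0.9, -0.9, -1.2]
opening: 0.0238
grasp_force: 24.6
```

In the tool's units: -15.1 cm / 100 = -0.151, -15 cm / 100 = -0.15.

Request:
{"op": "servo_tool", "data": {
  "moves": [
    [0,0,-0.01,0],
    [0,0,-0.025,0],
    [0,0,-0.04,0],
    [0,0,-0.055,0],
    [0,0,-0.07,0],
    [0,0,-0.085,0],
    [0,0,-0.1,0],
    [0,0,-0.115,0],
    [0,0,-0.127,0],
    [0,0,-0.136,0],
    [0,0,-0.142,0],
    [0,0,-0.146,0],
    [0,0,-0.149,0],
    [0,0,-0.15,0],
    [0,0,-0.151,0],
    [0,0,-0.151,0],
    [0,0,-0.151,0]
  ]
}}

```text
time: 7.62
ee_pos: [0.5867, 0.2873, 0.0618]
tcp_rot: [180.0, 0.0, 157.5]
wrist_force: [-0.3, -0.2, 0.1]
opening: 0.0241
grasp_force: 24.6
```

In the tool's units: -0.2 cm / 100 = -0.002, -0.1 cm / 100 = -0.001.

Request:
{"op": "servo_tool", "data": {
  "moves": [
    [0,0,-0.001,0],
    [0,0,-0.001,0],
    [0,0,-0.002,0],
    [0,0,-0.002,0],
    [0,0,-0.002,0],
    [0,0,-0.002,0]
  ]
}}

```text
time: 8.12
ee_pos: [0.5865, 0.2871, 0.0593]
tcp_rot: [-180.0, -0.0, 157.5]
wrist_force: [-0.2, -0.2, 0.1]
opening: 0.0236
grasp_force: 24.6
```

In the tool's units: -0.2 cm / 100 = -0.002, -0.1 cm / 100 = -0.001.

Request:
{"op": "servo_tool", "data": {
  "moves": [
    [0,0,-0.001,0],
    [0,0,-0.001,0],
    [0,0,-0.002,0],
    [0,0,-0.002,0],
    [0,0,-0.002,0],
    [0,0,-0.002,0]
  ]
}}

```text
time: 8.62
ee_pos: [0.5867, 0.2872, 0.0576]
tcp_rot: [180.0, 0.0, 157.5]
wrist_force: [-0.4, -0.2, 3.1]
opening: 0.0241
grasp_force: 24.8
```

In the tool's units: 15.5 cm / 100 = 0.155, 14.5 cm / 100 = 0.145.

Request:
{"op": "servo_tool", "data": {
  "moves": [
    [0,0,0,0],
    [0,0,0,0],
    [0,0,0,0],
    [0,0,0,0],
    [0,0,0,0],
    [0,0,0,0],
    [0,0,0,0],
    [0,0,0,0],
    [0,0,0.005,0],
    [0,0,0.015,0],
    [0,0,0.03,0],
    [0,0,0.05,0],
    [0,0,0.075,0],
    [0,0,0.1,0],
    [0,0,0.125,0],
    [0,0,0.145,0],
    [0,0,0.155,0],
    [0,0,0.155,0]
  ],
  "claw": 0
}}

```text
time: 10.12
ee_pos: [0.5873, 0.2875, 0.2157]
tcp_rot: [179.8, 0.2, 157.5]
wrist_force: [0.3, -0.5, -0.2]
opening: 0.0852
grasp_force: 0.0
```

In the tool's units: -36.9 cm / 100 = -0.369, -36.5 cm / 100 = -0.365.

Request:
{"op": "servo_tool", "data": {
  "moves": [
    [0.001,-0.01,0,0],
    [0.002,-0.03,0,0],
    [0.004,-0.06,0,0],
    [0.006,-0.09,0,0],
    [0.008,-0.12,0,0],
    [0.01,-0.15,0,0],
    [0.012,-0.18,0,0],
    [0.014,-0.21,0,0],
    [0.016,-0.24,0,0],
    [0.018,-0.27,0,0],
    [0.02,-0.3,0,0],
    [0.022,-0.33,0,0],
    [0.023,-0.35,0,0],
    [0.024,-0.365,0,0],
    [0.024,-0.369,0,0],
    [0.024,-0.369,0,0],
    [0.024,-0.369,0,0]
  ]
}}

```text
time: 11.53
ee_pos: [0.6103, -0.0813, 0.2117]
tcp_rot: [180.0, -0.1, 157.5]
wrist_force: [0.8, -1.0, 0.6]
opening: 0.0853
grasp_force: 0.0
```

In the tool's units: -13 cm / 100 = -0.13, -12.7 cm / 100 = -0.127.

Request:
{"op": "servo_tool", "data": {
  "moves": [
    [0,0,-0.02,0],
    [0,0,-0.04,0],
    [0,0,-0.06,0],
    [0,0,-0.08,0],
    [0,0,-0.095,0],
    [0,0,-0.11,0],
    [0,0,-0.12,0],
    [0,0,-0.127,0],
    [0,0,-0.13,0],
    [0,0,-0.13,0],
    [0,0,-0.13,0]
  ]
}}

```text
time: 12.45
ee_pos: [0.6108, -0.0817, 0.083]
tcp_rot: [180.0, 0.0, 157.5]
wrist_force: [1.2, -0.2, -1.0]
opening: 0.0852
grasp_force: 0.0
```

Request:
{"op": "servo_tool", "data": {
  "moves": [
    [0,0,0,0],
    [0,0,0,0],
    [0,0,0,0],
    [0,0,0,0],
    [0,0,0,0],
    [0,0,0,0],
    [0,0,0,0],
    [0,0,0,0],
    [0,0,0,0],
    [0,0,0,0]
  ],
  "claw": 1,
  "force": 25
}}

```text
time: 13.28
ee_pos: [0.6108, -0.082, 0.0828]
tcp_rot: [180.0, 0.1, 157.5]
wrist_force: [-0.6, -1.2, 5.3]
opening: 0.0472
grasp_force: 26.1
```

In the tool's units: 8 cm / 100 = 0.08, 1.2 cm / 100 = 0.012.

Request:
{"op": "servo_tool", "data": {
  "moves": [
    [0,0,0.002,0],
    [0,0,0.006,0],
    [0,0,0.012,0],
    [0,0,0.02,0],
    [0,0,0.03,0],
    [0,0,0.04,0],
    [0,0,0.05,0],
    [0,0,0.06,0],
    [0,0,0.07,0],
    [0,0,0.077,0],
    [0,0,0.08,0],
    [0,0,0.08,0]
  ]
}}

```text
time: 14.28
ee_pos: [0.6109, -0.0819, 0.1632]
tcp_rot: [180.0, 0.1, 157.5]
wrist_force: [0.3, -0.4, -0.2]
opening: 0.0472
grasp_force: 25.9
```

In the tool's units: -17.4 cm / 100 = -0.174, -14.6 cm / 100 = -0.146.

Request:
{"op": "servo_tool", "data": {
  "moves": [
    [-0.005,-0.006,0,0],
    [-0.016,-0.02,0,0],
    [-0.032,-0.039,0,0],
    [-0.05,-0.06,0,0],
    [-0.068,-0.081,0,0],
    [-0.086,-0.102,0,0],
    [-0.104,-0.124,0,0],
    [-0.12,-0.143,0,0],
    [-0.134,-0.16,0,0],
    [-0.143,-0.171,0,0],
    [-0.146,-0.174,0,0],
    [-0.146,-0.174,0,0],
    [-0.146,-0.174,0,0]
  ]
}}

```text
time: 15.37
ee_pos: [0.4645, -0.2556, 0.162]
tcp_rot: [180.0, -0.0, 157.5]
wrist_force: [0.0, 0.5, -0.7]
opening: 0.0473
grasp_force: 25.9
```

In the tool's units: -11.9 cm / 100 = -0.119, -11.8 cm / 100 = -0.118.

Request:
{"op": "servo_tool", "data": {
  "moves": [
    [0,0,-0.01,0],
    [0,0,-0.025,0],
    [0,0,-0.04,0],
    [0,0,-0.055,0],
    [0,0,-0.07,0],
    [0,0,-0.085,0],
    [0,0,-0.097,0],
    [0,0,-0.106,0],
    [0,0,-0.112,0],
    [0,0,-0.115,0],
    [0,0,-0.117,0],
    [0,0,-0.118,0],
    [0,0,-0.119,0],
    [0,0,-0.119,0],
    [0,0,-0.119,0]
  ]
}}

```text
time: 16.62
ee_pos: [0.4647, -0.2561, 0.0437]
tcp_rot: [-180.0, 0.0, 157.5]
wrist_force: [0.1, -0.2, -0.6]
opening: 0.047
grasp_force: 25.9
```

In the tool's units: -0.2 cm / 100 = -0.002, -0.1 cm / 100 = -0.001.

Request:
{"op": "servo_tool", "data": {
  "moves": [
    [0,0,-0.001,0],
    [0,0,-0.001,0],
    [0,0,-0.002,0],
    [0,0,-0.002,0],
    [0,0,-0.002,0],
    [0,0,-0.002,0]
  ]
}}

```text
time: 17.12
ee_pos: [0.4647, -0.256, 0.042]
tcp_rot: [-180.0, 0.0, 157.5]
wrist_force: [-1.6, 1.3, 6.3]
opening: 0.0471
grasp_force: 26.1
```

In the tool's units: 16 cm / 100 = 0.16, 1.5 cm / 100 = 0.015.

Request:
{"op": "servo_tool", "data": {
  "moves": [
    [0,0,0,0],
    [0,0,0,0],
    [0,0,0,0],
    [0,0,0,0],
    [0,0,0,0],
    [0,0,0,0],
    [0,0,0,0],
    [0,0,0.005,0],
    [0,0,0.015,0],
    [0,0,0.03,0],
    [0,0,0.05,0],
    [0,0,0.075,0],
    [0,0,0.1,0],
    [0,0,0.125,0],
    [0,0,0.145,0],
    [0,0,0.16,0],
    [0,0,0.16,0]
  ],
  "claw": 0
}}

```text
time: 18.53
ee_pos: [0.4655, -0.2564, 0.2058]
tcp_rot: [-180.0, 0.3, 157.5]
wrist_force: [-0.2, 0.0, 0.1]
opening: 0.0855
grasp_force: 0.0
```

In the tool's units: 46 cm / 100 = 0.46, 44 cm / 100 = 0.44.

Request:
{"op": "servo_tool", "data": {
  "moves": [
    [0,0.02,0,0],
    [0,0.05,0,0],
    [0,0.08,0,0],
    [0,0.11,0,0],
    [0,0.14,0,0],
    [0,0.17,0,0],
    [0,0.2,0,0],
    [0,0.23,0,0],
    [0,0.26,0,0],
    [0,0.29,0,0],
    [0,0.32,0,0],
    [0,0.35,0,0],
    [0,0.38,0,0],
    [0,0.41,0,0],
    [0,0.44,0,0],
    [0,0.46,0,0],
    [0,0.46,0,0],
    [0,0.46,0,0]
  ]
}}

```text
time: 20.03
ee_pos: [0.4641, 0.2048, 0.2009]
tcp_rot: [-180.0, -0.0, 157.6]
wrist_force: [0.9, 0.3, -0.1]
opening: 0.0855
grasp_force: 0.0
```

```bash
python3 - <<'E'
from ov import *
snap('scene','pics/s2.png');snap('top','pics/t2.png')
x,y=.6105,-.0815
sh=[circ(x,y,.03,.033),circ(x,y,.076,.022),circ(.4645,-.2555,.083,.024),circ(.4645,-.2555,.035,.05)]
draw('pics/s2.png','scene',sh,'pics/a.png',[(220,188),(171,136)],80,60,5)
draw('pics/t2.png','top',sh,'pics/b.png',[(277,174),(340,227)],80,60,5)
cv2.imwrite('pics/ab2.png',np.vstack([cv2.imread('pics/a.png'),cv2.imread('pics/b.png')]))
E
```

```text
(no output)
```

View pics/ab2.png

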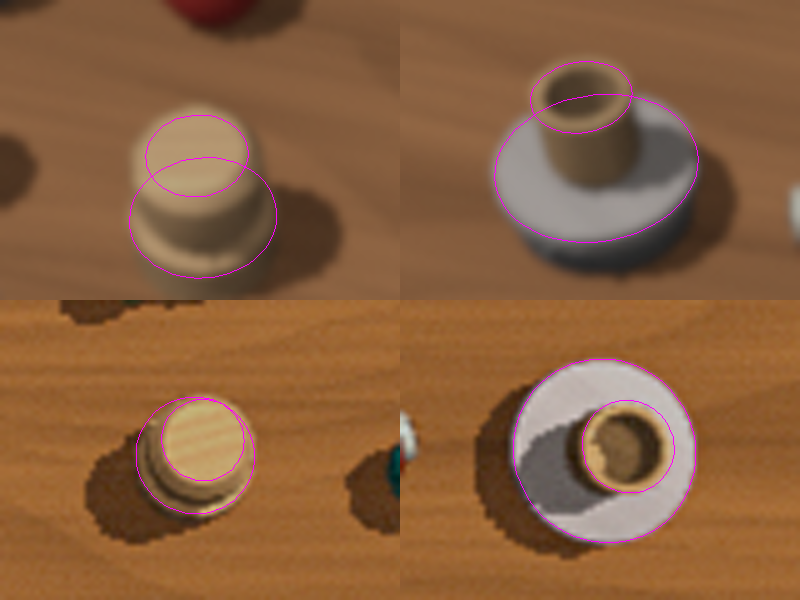

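The cup stands upright on the turntable and the cap's crown sits where the model says. In the top view the rim looks about 1–2 px left of the overlay. I'll measure the cup rim and the crown more closely.

```bash
python3 - <<'E'
from crop import cells
import cv2,numpy as np
cells('pics/s2.png',[(170,128),(219,186)],'pics/a.png',40,30,10)
cells('pics/t2.png',[(344,227),(278,173)],'pics/b.png',40,30,10)
cv2.imwrite('pics/ab3.png',np.vstack([cv2.imread('pics/a.png'),cv2.imread('pics/b.png')]))
E
```

```text
(no output)
```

View pics/ab3.png

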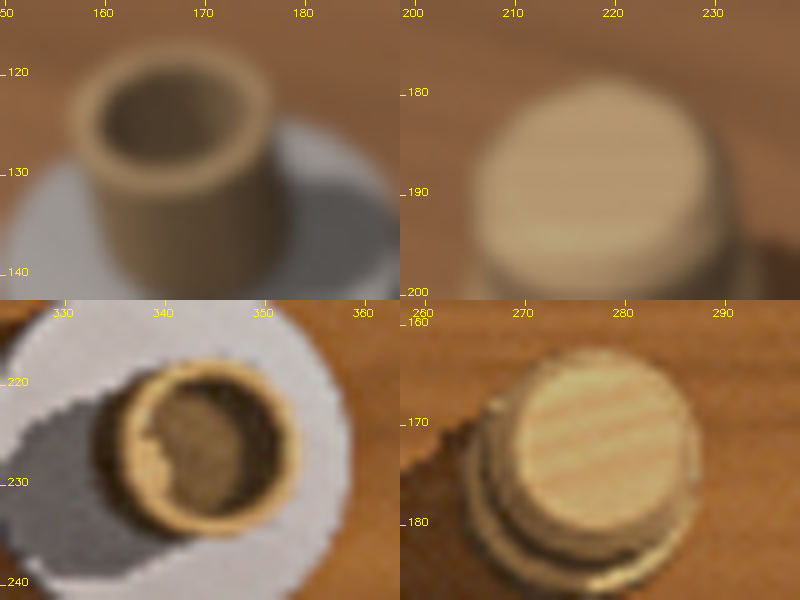

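```bash
python3 - <<'E'
from h import *
print(tri(('scene',166.65,124.2),('top',344.5,226.2)))
for n,u,v in(('scene',166.65,124.2),('top',344.5,226.2)): print(atz(n,u,v,.083))
print('crown',atz('top',277.7,171.75,.076))
E
```

```text
(array([ 0.46341966, -0.25478083,  0.08379382]), np.float64(0.0021200567685869323))
[ 0.46270496 -0.25632252  0.083     ]
[ 0.46318546 -0.25392956  0.083     ]
crown [ 0.60951113 -0.08335628  0.076     ]
```

Cup rim is at (0.463,-0.255,0.084), upright and within about 2 mm of the turntable's middle. I'll carry the cap with the same grasp and place xy as the cup, so the two stay coaxial.

In the tool's units: -28.6 cm / 100 = -0.286, 14.6 cm / 100 = 0.146.

Request:
{"op": "servo_tool", "data": {
  "moves": [
    [0.005,-0.01,0,0],
    [0.015,-0.03,0,0],
    [0.028,-0.055,0,0],
    [0.041,-0.08,0,0],
    [0.054,-0.105,0,0],
    [0.066,-0.13,0,0],
    [0.079,-0.155,0,0],
    [0.092,-0.18,0,0],
    [0.105,-0.205,0,0],
    [0.117,-0.23,0,0],
    [0.13,-0.255,0,0],
    [0.14,-0.275,0,0],
    [0.146,-0.286,0,0],
    [0.146,-0.286,0,0],
    [0.146,-0.286,0,0],
    [0.146,-0.286,0,0]
  ]
}}

```text
time: 21.47
ee_pos: [0.6101, -0.0817, 0.2015]
tcp_rot: [180.0, -0.0, 157.5]
wrist_force: [-0.2, -0.4, -0.2]
opening: 0.0855
grasp_force: 0.0
```

In the tool's units: -17.1 cm / 100 = -0.171, -16.6 cm / 100 = -0.166.

Request:
{"op": "servo_tool", "data": {
  "moves": [
    [0,0,-0.02,0],
    [0,0,-0.04,0],
    [0,0,-0.065,0],
    [0,0,-0.09,0],
    [0,0,-0.11,0],
    [0,0,-0.13,0],
    [0,0,-0.145,0],
    [0,0,-0.157,0],
    [0,0,-0.166,0],
    [0,0,-0.171,0],
    [0,0,-0.171,0],
    [0,0,-0.171,0],
    [0,0,-0.171,0]
  ]
}}

```text
time: 22.55
ee_pos: [0.6111, -0.0819, 0.0314]
tcp_rot: [180.0, 0.1, 157.5]
wrist_force: [2.0, 0.4, -0.5]
opening: 0.0854
grasp_force: 0.0
```

Request:
{"op": "servo_tool", "data": {
  "moves": [
    [0,0,0,0],
    [0,0,0,0],
    [0,0,0,0],
    [0,0,0,0],
    [0,0,0,0],
    [0,0,0,0],
    [0,0,0,0],
    [0,0,0,0],
    [0,0,0,0]
  ],
  "claw": 1,
  "force": 25
}}

```text
time: 23.3
ee_pos: [0.611, -0.0819, 0.0311]
tcp_rot: [180.0, 0.1, 157.5]
wrist_force: [-0.4, 0.6, 6.0]
opening: 0.058
grasp_force: 26.3
```

In the tool's units: 13 cm / 100 = 0.13, 12.2 cm / 100 = 0.122.

Request:
{"op": "servo_tool", "data": {
  "moves": [
    [0,0,0.002,0],
    [0,0,0.006,0],
    [0,0,0.012,0],
    [0,0,0.022,0],
    [0,0,0.035,0],
    [0,0,0.05,0],
    [0,0,0.065,0],
    [0,0,0.08,0],
    [0,0,0.095,0],
    [0,0,0.11,0],
    [0,0,0.122,0],
    [0,0,0.13,0],
    [0,0,0.13,0]
  ]
}}

```text
time: 24.38
ee_pos: [0.6113, -0.082, 0.1629]
tcp_rot: [180.0, 0.2, 157.5]
wrist_force: [-0.7, 0.6, 0.0]
opening: 0.0582
grasp_force: 26.9
```

In the tool's units: -17.4 cm / 100 = -0.174, -17.1 cm / 100 = -0.171.

Request:
{"op": "servo_tool", "data": {
  "moves": [
    [-0.005,-0.006,0,0],
    [-0.016,-0.02,0,0],
    [-0.032,-0.039,0,0],
    [-0.05,-0.06,0,0],
    [-0.068,-0.081,0,0],
    [-0.086,-0.102,0,0],
    [-0.104,-0.124,0,0],
    [-0.12,-0.143,0,0],
    [-0.134,-0.16,0,0],
    [-0.143,-0.171,0,0],
    [-0.146,-0.174,0,0],
    [-0.146,-0.174,0,0],
    [-0.146,-0.174,0,0]
  ]
}}

```text
time: 25.47
ee_pos: [0.4644, -0.2556, 0.1598]
tcp_rot: [180.0, -0.0, 157.5]
wrist_force: [0.7, 0.5, -0.4]
opening: 0.0585
grasp_force: 26.9
```

In the tool's units: -7 cm / 100 = -0.07, -6.8 cm / 100 = -0.068.

Request:
{"op": "servo_tool", "data": {
  "moves": [
    [0,0,-0.01,0],
    [0,0,-0.025,0],
    [0,0,-0.04,0],
    [0,0,-0.052,0],
    [0,0,-0.06,0],
    [0,0,-0.065,0],
    [0,0,-0.068,0],
    [0,0,-0.07,0],
    [0,0,-0.07,0],
    [0,0,-0.07,0]
  ]
}}

```text
time: 26.3
ee_pos: [0.4648, -0.2561, 0.0908]
tcp_rot: [-180.0, 0.0, 157.5]
wrist_force: [0.2, 0.4, 0.1]
opening: 0.0582
grasp_force: 26.9
```

```bash
python3 - <<'E'
from h import *
from crop import cells
print(get_obs()['ee_pos'])
snap('scene','pics/s3.png'); cells('pics/s3.png',[(168,120)],'pics/s3c.png',64,54,11)
E
```

```text
[ 0.46479316 -0.25605446  0.09081916]
```

View pics/s3c.png

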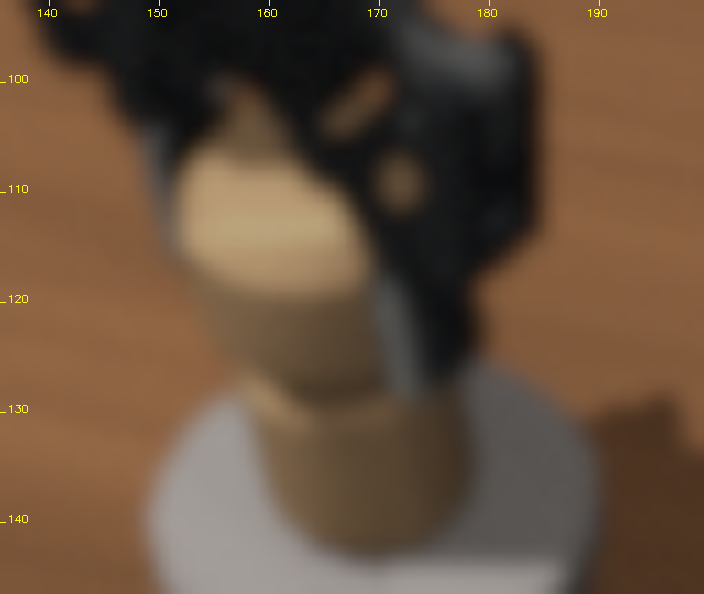

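The cap hangs level over the cup, with a small gap under its mouth at about (163,129). Lower it gently to contact.

In the tool's units: -0.5 cm / 100 = -0.005, -0.4 cm / 100 = -0.004.

Request:
{"op": "servo_tool", "data": {
  "moves": [
    [0,0,-0.001,0],
    [0,0,-0.002,0],
    [0,0,-0.003,0],
    [0,0,-0.004,0],
    [0,0,-0.005,0],
    [0,0,-0.005,0],
    [0,0,-0.005,0]
  ]
}}

```text
time: 26.93
ee_pos: [0.4645, -0.2559, 0.0852]
tcp_rot: [180.0, -0.0, 157.5]
wrist_force: [0.4, 0.3, -0.4]
opening: 0.0579
grasp_force: 26.9
```

In the tool's units: -0.2 cm / 100 = -0.002, -0.1 cm / 100 = -0.001.

Request:
{"op": "servo_tool", "data": {
  "moves": [
    [0,0,-0.001,0],
    [0,0,-0.001,0],
    [0,0,-0.002,0],
    [0,0,-0.002,0],
    [0,0,-0.002,0]
  ]
}}

```text
time: 27.35
ee_pos: [0.4647, -0.256, 0.084]
tcp_rot: [-180.0, 0.1, 157.5]
wrist_force: [-0.2, 1.5, 4.7]
opening: 0.0582
grasp_force: 27.3
```

In the tool's units: 11.8 cm / 100 = 0.118, 1.5 cm / 100 = 0.015.

Request:
{"op": "servo_tool", "data": {
  "moves": [
    [0,0,0,0],
    [0,0,0,0],
    [0,0,0,0],
    [0,0,0,0],
    [0,0,0,0],
    [0,0,0,0],
    [0,0,0,0],
    [0,0,0.005,0],
    [0,0,0.015,0],
    [0,0,0.03,0],
    [0,0,0.05,0],
    [0,0,0.075,0],
    [0,0,0.1,0],
    [0,0,0.115,0],
    [0,0,0.118,0],
    [0,0,0.118,0],
    [0,0,0.118,0]
  ],
  "claw": 0
}}

```text
time: 28.77
ee_pos: [0.4644, -0.2558, 0.2007]
tcp_rot: [180.0, -0.0, 157.5]
wrist_force: [-0.7, -0.3, -0.3]
opening: 0.0856
grasp_force: 0.0
```

In the tool's units: 46 cm / 100 = 0.46, 44 cm / 100 = 0.44.

Request:
{"op": "servo_tool", "data": {
  "moves": [
    [0,0.02,0,0],
    [0,0.05,0,0],
    [0,0.08,0,0],
    [0,0.11,0,0],
    [0,0.14,0,0],
    [0,0.17,0,0],
    [0,0.2,0,0],
    [0,0.23,0,0],
    [0,0.26,0,0],
    [0,0.29,0,0],
    [0,0.32,0,0],
    [0,0.35,0,0],
    [0,0.38,0,0],
    [0,0.41,0,0],
    [0,0.44,0,0],
    [0,0.46,0,0],
    [0,0.46,0,0],
    [0,0.46,0,0]
  ]
}}

```text
time: 30.27
ee_pos: [0.4638, 0.2046, 0.1997]
tcp_rot: [-179.9, -0.1, 157.6]
wrist_force: [-1.0, -0.2, -0.8]
opening: 0.0855
grasp_force: 0.0
```

```bash
python3 - <<'E'
from ov import *
snap('scene','pics/s4.png');snap('top','pics/t4.png')
cells('pics/s4.png',[(170,122),(219,196)],'pics/a.png',40,44,10)
cells('pics/t4.png',[(346,227),(275,176)],'pics/b.png',40,30,10)
a,b=cv2.imread('pics/a.png'),cv2.imread('pics/b.png')
cv2.imwrite('pics/ab4.png',cv2.resize(np.vstack([a,b]),None,fx=.8,fy=.8))
E
```

```text
(no output)
```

View pics/ab4.png

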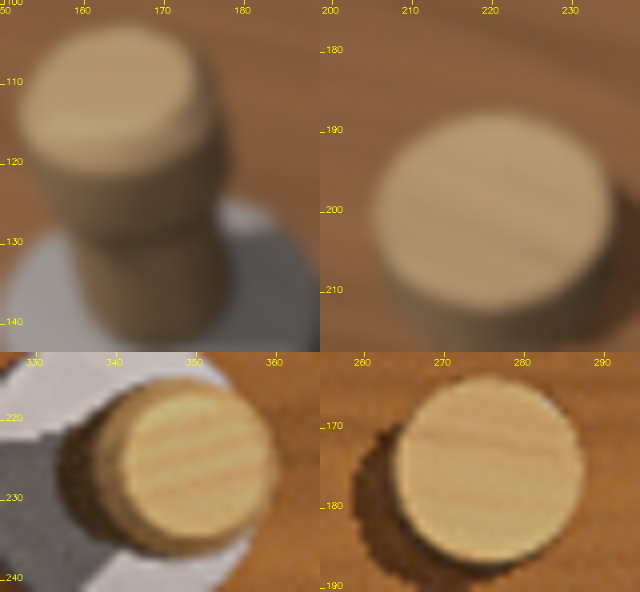

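```bash
python3 - <<'E'
from h import *
print('cap',atz('top',348.7,225.9,.112),'plinth',tri(('scene',220,199.9),('top',275.6,175.25)),atz('scene',220,199.9,.03),atz('top',275.6,175.25,.03))
E
```

```text
cap [ 0.46264137 -0.25681224  0.112     ] plinth (array([ 0.60827584, -0.08207173,  0.02999086]), np.float64(0.0004433081943537254)) [ 0.60830687 -0.08229219  0.03      ] [ 0.60822594 -0.0818527   0.03      ]
```

Cap is squarely on the cup. The plinth is at (0.6085,-0.082) with its top at 30.0 mm, as stated. Fetch it.

In the tool's units: -28.6 cm / 100 = -0.286, -20.5 cm / 100 = -0.205.

Request:
{"op": "servo_tool", "data": {
  "moves": [
    [0.005,-0.01,0,0],
    [0.015,-0.03,0,0],
    [0.028,-0.055,0,0],
    [0.041,-0.08,0,0],
    [0.054,-0.105,0,0],
    [0.066,-0.13,0,0],
    [0.079,-0.155,0,0],
    [0.092,-0.18,0,0],
    [0.105,-0.205,0,0],
    [0.117,-0.23,0,0],
    [0.129,-0.255,0,0],
    [0.138,-0.275,0,0],
    [0.144,-0.286,0,0],
    [0.144,-0.286,0,0],
    [0.144,-0.286,0,0],
    [0.144,-0.286,0,0]
  ]
}}

```text
time: 31.7
ee_pos: [0.6081, -0.0817, 0.2014]
tcp_rot: [180.0, -0.0, 157.5]
wrist_force: [-0.2, 0.7, 0.4]
opening: 0.0853
grasp_force: 0.0
```

In the tool's units: -20.5 cm / 100 = -0.205, -20.3 cm / 100 = -0.203.

Request:
{"op": "servo_tool", "data": {
  "moves": [
    [0,0,-0.02,0],
    [0,0,-0.04,0],
    [0,0,-0.065,0],
    [0,0,-0.09,0],
    [0,0,-0.115,0],
    [0,0,-0.14,0],
    [0,0,-0.16,0],
    [0,0,-0.175,0],
    [0,0,-0.185,0],
    [0,0,-0.193,0],
    [0,0,-0.199,0],
    [0,0,-0.203,0],
    [0,0,-0.205,0],
    [0,0,-0.205,0],
    [0,0,-0.205,0]
  ]
}}

```text
time: 32.95
ee_pos: [0.6089, -0.082, -0.0031]
tcp_rot: [180.0, 0.0, 157.5]
wrist_force: [-0.0, -0.2, 0.4]
opening: 0.0853
grasp_force: 0.0
```

Request:
{"op": "servo_tool", "data": {
  "moves": [
    [0,0,0,0],
    [0,0,0,0],
    [0,0,0,0],
    [0,0,0,0],
    [0,0,0,0],
    [0,0,0,0],
    [0,0,0,0],
    [0,0,0,0]
  ],
  "claw": 1,
  "force": 30
}}

```text
time: 33.62
ee_pos: [0.609, -0.082, -0.003]
tcp_rot: [180.0, 0.1, 157.5]
wrist_force: [0.2, 0.2, 5.2]
opening: 0.0645
grasp_force: 34.2
```

In the tool's units: 10 cm / 100 = 0.1, 9.2 cm / 100 = 0.092.

Request:
{"op": "servo_tool", "data": {
  "moves": [
    [0,0,0.002,0],
    [0,0,0.006,0],
    [0,0,0.012,0],
    [0,0,0.022,0],
    [0,0,0.035,0],
    [0,0,0.05,0],
    [0,0,0.065,0],
    [0,0,0.08,0],
    [0,0,0.092,0],
    [0,0,0.1,0],
    [0,0,0.1,0],
    [0,0,0.1,0]
  ]
}}

```text
time: 34.62
ee_pos: [0.6087, -0.0819, 0.0966]
tcp_rot: [180.0, 0.0, 157.5]
wrist_force: [-0.9, -0.3, -1.8]
opening: 0.0646
grasp_force: 33.6
```

In the tool's units: 18.2 cm / 100 = 0.182, 17.8 cm / 100 = 0.178.

Request:
{"op": "servo_tool", "data": {
  "moves": [
    [-0.005,0.006,0,0],
    [-0.015,0.02,0,0],
    [-0.029,0.039,0,0],
    [-0.045,0.06,0,0],
    [-0.062,0.083,0,0],
    [-0.079,0.106,0,0],
    [-0.096,0.128,0,0],
    [-0.112,0.15,0,0],
    [-0.125,0.167,0,0],
    [-0.133,0.178,0,0],
    [-0.136,0.182,0,0],
    [-0.136,0.182,0,0],
    [-0.136,0.182,0,0]
  ]
}}

```text
time: 35.7
ee_pos: [0.4724, 0.1, 0.0959]
tcp_rot: [-180.0, -0.0, 157.5]
wrist_force: [0.0, 0.1, -0.3]
opening: 0.065
grasp_force: 33.6
```

In the tool's units: -7.8 cm / 100 = -0.078, -7.7 cm / 100 = -0.077.

Request:
{"op": "servo_tool", "data": {
  "moves": [
    [0,0,-0.01,0],
    [0,0,-0.025,0],
    [0,0,-0.04,0],
    [0,0,-0.055,0],
    [0,0,-0.065,0],
    [0,0,-0.071,0],
    [0,0,-0.075,0],
    [0,0,-0.077,0],
    [0,0,-0.078,0],
    [0,0,-0.078,0],
    [0,0,-0.078,0]
  ]
}}

```text
time: 36.62
ee_pos: [0.4729, 0.1002, 0.0189]
tcp_rot: [180.0, 0.0, 157.5]
wrist_force: [0.3, -0.1, -0.9]
opening: 0.0649
grasp_force: 33.6
```

Request:
{"op": "servo_tool", "data": {
  "moves": [
    [0,0,-0.001,0],
    [0,0,-0.001,0],
    [0,0,-0.002,0],
    [0,0,-0.002,0],
    [0,0,-0.002,0]
  ]
}}

```text
time: 37.03
ee_pos: [0.4727, 0.1002, 0.017]
tcp_rot: [180.0, 0.0, 157.5]
wrist_force: [-1.7, -0.7, 4.8]
opening: 0.0649
grasp_force: 34.2
```

In the tool's units: 20 cm / 100 = 0.2, 19 cm / 100 = 0.19.

Request:
{"op": "servo_tool", "data": {
  "moves": [
    [0,0,0,0],
    [0,0,0,0],
    [0,0,0,0],
    [0,0,0,0],
    [0,0,0,0],
    [0,0,0,0],
    [0,0,0.005,0],
    [0,0,0.015,0],
    [0,0,0.03,0],
    [0,0,0.05,0],
    [0,0,0.08,0],
    [0,0,0.11,0],
    [0,0,0.14,0],
    [0,0,0.17,0],
    [0,0,0.19,0],
    [0,0,0.2,0],
    [0,0,0.2,0]
  ],
  "claw": 0
}}

```text
time: 38.45
ee_pos: [0.4733, 0.1003, 0.2191]
tcp_rot: [179.9, 0.2, 157.5]
wrist_force: [1.4, 0.9, -0.7]
opening: 0.0851
grasp_force: 0.0
```

In the tool's units: 39 cm / 100 = 0.39, 37 cm / 100 = 0.37.

Request:
{"op": "servo_tool", "data": {
  "moves": [
    [-0.01,0.02,0,0],
    [-0.025,0.045,0,0],
    [-0.04,0.07,0,0],
    [-0.055,0.095,0,0],
    [-0.07,0.12,0,0],
    [-0.085,0.145,0,0],
    [-0.1,0.17,0,0],
    [-0.115,0.195,0,0],
    [-0.13,0.22,0,0],
    [-0.145,0.245,0,0],
    [-0.16,0.27,0,0],
    [-0.175,0.295,0,0],
    [-0.19,0.32,0,0],
    [-0.205,0.345,0,0],
    [-0.22,0.37,0,0],
    [-0.23,0.39,0,0],
    [-0.23,0.39,0,0],
    [-0.23,0.39,0,0],
    [-0.23,0.39,0,0]
  ]
}}

```text
time: 40.03
ee_pos: [0.2425, 0.4895, 0.2151]
tcp_rot: [-179.9, 0.0, 157.5]
wrist_force: [0.1, -0.5, 0.3]
opening: 0.0855
grasp_force: 0.0
```

```bash
python3 - <<'E'
from ov import *
snap('scene','pics/s5.png');snap('top','pics/t5.png')
a=cv2.imread('pics/s5.png')[90:260,130:430];b=cv2.imread('pics/t5.png')[140:265,110:370]
h=[cv2.resize(a,(700,397),interpolation=3)[:330+67],]
cv2.imwrite('pics/f.png',cv2.resize(a,(800,453),interpolation=cv2.INTER_CUBIC));cv2.imwrite('pics/g.png',cv2.resize(b,(800,385),interpolation=cv2.INTER_CUBIC))
for n,p in(('s0','s5'),('t0','t5')):pass
E
```

```text
(no output)
```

View pics/f.png

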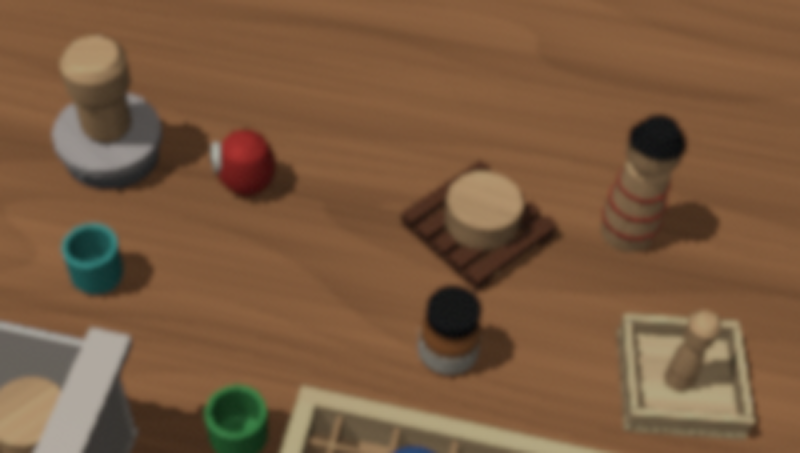

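View pics/g.png

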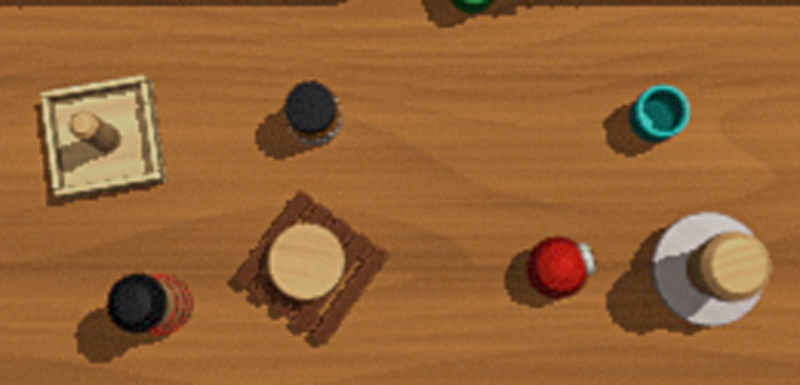

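All parts stand on their places and the bystanders are unmoved. The scene view shows the doll in the tray at (690,350), the plinth on the rack at (485,205) and the cap on the cup at (95,85). One numeric check of the doll's uprightness, then hand in.

```bash
python3 - <<'E'
from h import *
p,e=tri(('scene',394,212),('top',137.3,180.3));print(p,e)
if abs(p[0]-.587)<.008 and abs(p[1]-.2875)<.008 and p[2]>.07: print(job_done())
E
```

```text
[0.586912   0.28660312 0.08754536] 0.0010887667751932563
the job is handed in; nothing more can be done
None
```

The job is handed in: the doll stands in the tray, the cup is on the turntable with the cap rim on rim, the plinth is on the rack, and the finished doll, daruma and jar show no movement in the final pictures.

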